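Unpin the bamboo frame jig and park the pin

TASK

Release the bamboo frame end from its jig: break the stiff black tee knob loose and turn it anticlockwise a quarter turn so that its keeper swings off the pin's collar, then draw the red-handled pin right out of the bore by its handle. Lay the pin in the pair of wooden V-blocks and let go; then take it again by its bare shank and park it in the green rack: in sideways through the open side of the two notches with the red handle under the hood, and down behind the yellow lips, and let go. Leave the knob turned away and the bystanders on the bench where they are.

Things in the scene. Friction and masses are not known exactly. Their poses are not given: they have to be found in the camera images.
- keeper (a joint): turn of the black tee knob with its steel keeper, about a vertical axis: 0 = keeper in front of the pin's collar (locked), grows anticlockwise seen from above, stop at 1.7 rad. Starts at 0 to 0.04. Seized: about 0.25 N m forces it through the first 0.4 rad; then it turns with about 0.05 N m and stays where it is left. The pin is free beyond 0.8 rad; a quarter turn is wanted.
- knob_grip (a point): centre of the tee knob's grip bar, on its vertical axis, 116 mm above the bench. The bar is 66 long, 14 wide, 30 high (101 to 131 mm above the bench), along this point's own x axis, which turns with the knob. Beneath it, top 91 mm above the bench, is the keeper, 22 wide, reaching 51 mm towards -x, its end bent down in front of the collar.
- bore_mouth (a point): centre of the bore's mouth on the front of the blue jig block (46 wide, top 82 mm above the bench, fixed), 60 mm above the bench. +x points level into the bore; the pin is drawn along -x. Bore 17.5 mm across, 60 long, then a black lug with a 20 mm eye up to 88 mm from the mouth. The knob's axis is 35 mm along +x; bamboo stays go back along +x.
- pin_handle (a point): centre of the pin's red round handle, 26 mm diameter; x axis along the pin to its tip. Along the pin from this point: handle -27 to +27 mm, neck 16 mm diameter to +47, collar 34 mm diameter to +53 (starts against the bore mouth), bare shank 16 mm diameter to the tip at +163. The pin is loose, round, 0.08 to 0.17 kg, centre of mass at about +79. Starts level, fully in the bore.
- pin_shank (a point): middle of the pin's bare aluminium shank (16 mm diameter), on its axis, 56 mm from the collar's face and 109 mm from the handle's centre; x axis along the pin towards the tip. In the bore it cannot be reached.
- pin_tip (a point): the pin's tip, on its axis, 54 mm beyond the shank's middle; at the start 110 mm inside the bore mouth.
- vblocks_seat (a point): where the shank's middle lies when the pin rests in the two fixed wooden V-blocks, half-way between them, 44 mm above the bench; x axis towards where the tip points. Blocks 10 mm thick, centred at x = -39 and +39 mm; 90-degree grooves 31 mm wide at the top (48 mm above the bench); base plate 6 mm thick. Stay within 10 mm along x, or the collar meets a block.
- rack_seat (a point): where the shank's middle lies when the pin is parked in the fixed green rack, 75 mm above the bench; x axis along the parked pin to the tip (handle at -x); y axis level, out of the notches' open side: go in along -y. Two plates 10 mm thick at x = -39 and +39 mm hold the notches. Go in with the pin's axis 6 to 16 mm above this point (best 11), to the back, then lower to it.
- rack: the green rack, origin on the bench below the collar's parked place, axes as rack_seat. Each notch: floor 67 mm above the bench, back wall at y = -9 mm, yellow lip y = 9 to 24 with its top at 73, upper jaw 99 to 110 high out to y = 24. Hood over the handle: x = -94 to 8 mm, roof 108 to 113 high, end wall at -94, low back wall (54 high) at y = -34, open at +y. Between the plates it is open down to the 8 mm base.
- bottle: bystander: white jar with blue label, 60 across, 120 high; origin at the underside
- tape: bystander: green roll of tape lying flat, 90 across, 24 high
- wrench: bystander: steel wrench 170 long, lying
- driver: bystander: screwdriver 190 long, lying
- sander: bystander: cork sanding block 100 x 55 x 30
- boltcup: bystander: orange cup, 70 across, 60 high
- offcut: bystander: bamboo strip 90 x 26 x 8, lying flat

How it is judged:
By the outcome, as a careful person would: the job done as asked, in the order asked, and still so for the second after the job is handed in, with the robot touching nothing.
It also fails if it takes over 72 s, if anything falls off the work surface, if the arm or the gripper's body presses on something with over 40 N, if the wrist force passes 120 N, or if a joint passes its speed limit or range.

ROBOT

A 6-joint arm with a two-finger parallel gripper is mounted at the origin on the work surface. World frame = base frame: x ahead of the robot, y to its left, z up, the work surface at z = 0. Lengths are in m, angles in rad, forces in N, time in s.
With the tool pointing down it reaches from about 0.25 to 0.725 m from the base axis. Payload 4 kg.
Tool frame: the origin (TCP) lies between the finger pads; the fingertips stand 11 mm ahead of it and the grasp point (between the pads) lies 8 mm behind it (bot.tip_extent is the distance from the TCP to the fingertips, in m); z points along the fingers, y is the line along which they close (so a half turn about z gives the same grasp; the last joint's range is limited). The gripper opens to 85 mm and grips with 20 to 120 N. Pads are 22 mm wide; open, the fingers measure 114 mm over their backs; the gripper's body (76 mm by 85 mm) begins 54 mm behind the grasp point. The pads swing forward as they close: fully open they stand 13 mm farther back than shut.
Start: joints at [1.185, 0.241, 0.005, 1.335, 0, 1.571], TCP at [0.188, 0.463, 0.204] pointing down, gripper open.
Joint ranges: [-2.72, 2.72], [-1.05, 1.87], [-1.09, 1.28], [-1.99, 2.15], [-1.42, 1.44], [-3.14, 3.14]. Speed limits (rad/s): [2.79, 2.79, 3.14, 3.14, 3.14, 3.14].

INTERFACE

Orientations are given as a unit quaternion [x, y, z, w].
In Python, from workcell import bot gives the robot as it stands. The module is installed in compiled form; this text tells all that it offers.
- The arm moves only by the tool drive_tool, never from a script. Its argument "rows" is a list of rows, each an object of numbers: "dx", "dy", "dz": the shift along the tool's x, y, z in units of 50 mm (1.0 is 50 mm); "wx", "wy", "wz": the turn, a rotation vector about the tool's x, y, z in units of 5 degrees (1.0 is 5 degrees); "hand": the finger opening in mm, from 0 to 85.4. A call has 1 to 20 rows; each row is the pose to reach, as a shift and turn from the pose commanded when the call began, along the tool's axes at that moment; what a row does not reach only later rows make up. A row lasts 1/10 s, in which the tool goes at most 50 mm and 8.59 degrees, less where a joint would pass 70% of its speed; a pose out of reach is approached as far as the arm can. A call with a gripper value outside its range is refused whole. The fingers move at their own pace and stop on an object; the grip force is fixed at half the most. Time passes only in rows, so rows that repeat a pose let the fingers close. It gives the time, the measured TCP pose, the force, the opening and the grip force at its end, in the units of the state.
- bot.get_obs(): the state, without advancing time (a new reading comes with each control period).
- bot.camera(name): name is "scene" or "top" or "wrist"; returns the picture (384x512x3 uint8, red, green, blue); there is no depth.
- bot.get_calibration(name): a dict with "vfov" (degrees; the focal length in pixels is half the picture's height over the tangent of half this angle, whatever the lens; pixels are square), "cx", "cy" (the principal point, pixels), "origin" and "rotation" of the camera in the world; the wrist camera has in their place "mount" (4x4, takes a point from camera to tool coordinates, whose origin is the TCP and whose axes are the flange's). Camera axes: x right, y up, looking along -z (the intrinsics and any distortion apply to the point x, -y, -z); pixel columns grow to the right and rows downward; lengths in m; the calibration is good to about 2 mm. The wrist camera is an equidistant fisheye: a pixel r from the principal point sees the ray r / f radians off the axis. A picture is of the moment at which its call begins: read the wrist's pose just before it. get_calibration takes no time and is no camera call.
- bot.job_done(): hands the job in; it is judged then, once.
Trained networks look in the newest picture that a camera, given by its name, has taken for a name from the list of things; names that differ only in an ending like _2 or _b are one class to them, and where a whole thing is asked for, a point or a joint stands for the part that bears it (a point fixed in the world has none). Each returns a list of dicts, best first, with "score" (0 to 1); they miss things now and then, are a little off and sometimes report something else, mostly with a low value. They report only what shows in the picture. A call takes as long as a camera call.
- bot.look_for(camera, thing): "extent" ([centre column, centre row, width, height] in pixels, round what is visible of it).
- bot.outline_of(camera, thing): "region" (384x512 bool, what is visible of it) and "extent" ([centre column, centre row, width, height] in pixels, round what is visible of it).
The state is a dict: "clock": time; "joint_pos": joint angles; "joint_vel": joint speeds; "tau": joint torques, N m; "eef_pos": TCP position; "tool_rot": TCP orientation; "ft_force": force on the tool from outside, world axes, zero at the start; "ft_torque": the same for the moment, N m; "grip_width": finger opening in m; "grasp_force": force on a finger pad.
Only numpy, scipy, OpenCV 4.12 (cv2) and the standard library are available. Lean on these libraries where they do the work, as an engineer would, in place of code of your own. Each camera call takes 0.05 s, during which the arm holds its last target. There are 200 camera calls.

## Working session

There is one attempt and no reset: what is moved stays moved. The work goes in short steps, Python scripts to look and compute and a tool call to move; the robot and the scene stay as the last step left them, time stands still between calls to the robot, and variables do not carry over. Pictures are saved under pics/ and viewed, at most 10 in all, crops included, and the job is handed in when it is done.

Besides the shell and the picture viewer there is one more tool, called after ">>>" as name([rows], argument=value, ...), one row to a line, values as JSON. drive_tool: Moves the arm, as the interface text tells. Its arguments: {"type":"object","properties":{"rows":{"type":"array","items":{"type":"object","properties":{"dx":{"type":"number"},"dy":{"type":"number"},"dz":{"type":"number"},"wx":{"type":"number"},"wy":{"type":"number"},"wz":{"type":"number"},"hand":{"type":"number"}}}}},"required":["rows"]}

```bash
mkdir -p pics; cat > h.py <<'E'
import numpy as np, cv2
from workcell import bot
from scipy.spatial.transform import Rotation as R
def ray(name,u,v,obs=None):
    c=bot.get_calibration(name); f=192/np.tan(np.radians(c['vfov']/2))
    a,b=u-c['cx'],v-c['cy']
    if name=='wrist':
        r=np.hypot(a,b); t=r/f; d=np.array([np.sin(t)*a/max(r,1e-9),-np.sin(t)*b/max(r,1e-9),-np.cos(t)])
        o=obs; T=np.eye(4);T[:3,:3]=R.from_quat(o['tool_rot']).as_matrix();T[:3,3]=o['eef_pos']; T=T@np.array(c['mount'])
        return T[:3,3],T[:3,:3]@d
    d=np.array([a/f,-b/f,-1.]); return np.array(c['origin']),np.array(c['rotation'])@d
def onz(name,u,v,z,obs=None):
    o,d=ray(name,u,v,obs); return o+d*(z-o[2])/d[2]
def proj(name,P,obs=None):
    c=bot.get_calibration(name); f=192/np.tan(np.radians(c['vfov']/2)); P=np.asarray(P,float)
    if name=='wrist':
        o=obs; T=np.eye(4);T[:3,:3]=R.from_quat(o['tool_rot']).as_matrix();T[:3,3]=o['eef_pos']; T=T@np.array(c['mount'])
        q=T[:3,:3].T@(P-T[:3,3]); a,b=q[0],-q[1]; rr=np.hypot(a,b); t=np.arctan2(rr,-q[2]); return np.array([c['cx']+f*t*a/rr,c['cy']+f*t*b/rr])
    q=np.array(c['rotation']).T@(P-np.array(c['origin'])); return np.array([c['cx']+f*q[0]/-q[2],c['cy']-f*q[1]/-q[2]])
def tri(r1,r2):
    A=[];b=[]
    M=np.zeros((3,3));v=np.zeros(3)
    for o,d in (r1,r2):
        d=d/np.linalg.norm(d);Q=np.eye(3)-np.outer(d,d);M+=Q;v+=Q@o
    return np.linalg.solve(M,v)
def move(pos,rotq=None,obs=None):
    "tool-frame shift in units, turn in units from the present pose"
    o=obs or bot.get_obs(); r=R.from_quat(o['tool_rot'])
    s=r.inv().apply(np.array(pos)-o['eef_pos'])/.05
    w=np.zeros(3) if rotq is None else np.degrees((r.inv()*rotq).as_rotvec())/5
    return np.round(s,3),np.round(w,3)
E
python3 - <<'E'
from h import *
o=bot.get_obs();print(o['eef_pos'],o['tool_rot'],o['clock'])
for c in('scene','top','wrist'):
    k=bot.get_calibration(c);print(c,k)
    im=bot.camera(c);cv2.imwrite(f'pics/{c}0.png',im[:,:,::-1])
for c in('top','scene'):
    for n in('keeper','pin_handle','vblocks_seat','rack','bottle','tape','wrench','driver','sander','boltcup','offcut'):
        l=bot.look_for(c,n)
        print(c,n,[(np.round(x['extent']).astype(int).tolist(),round(x['score'],2)) for x in l[:2]])
a=cv2.imread('pics/scene0.png');b=cv2.imread('pics/top0.png')
cv2.imwrite('pics/both.png',np.vstack([a[:300],b[:300]])) 
E
```

```text
[0.18789448 0.46258567 0.20268745] [ 1.91724910e-01  9.81448108e-01 -1.06169867e-03 -2.08263332e-04] 0.0
scene {'vfov': 52.56084231236915, 'cx': 256.39628829048365, 'cy': 197.3737759112662, 'origin': array([ 1.0722867 , -0.33637604,  0.89446798]), 'rotation': array([0.27162553, 0.15095413, 0.43934466, 0.84285745])}
top {'vfov': 51.3703441949211, 'cx': 251.6171413684216, 'cy': 187.7270199945503, 'origin': array([ 0.46649987, -0.03764378,  1.10877709]), 'rotation': array([-0.04042603,  0.04086103,  0.71627889, -0.69544278])}
wrist {'vfov': 65.70646984690485, 'cx': 253.33073708549554, 'cy': 190.6280150927976, 'mount': array([[ 1.96123166e-04,  9.52921553e-01,  3.03216880e-01,
         7.69718331e-02],
       [ 9.99999796e-01, -3.71067886e-04,  5.19349254e-04,
         1.25272455e-04],
       [ 6.07413144e-04,  3.03216716e-01, -9.52921431e-01,
        -1.70397309e-01],
       [ 0.00000000e+00,  0.00000000e+00,  0.00000000e+00,
         1.00000000e+00]])}
top keeper [([133, 185, 36, 13], 0.6)]
top pin_handle [([141, 188, 75, 20], 0.77)]
top vblocks_seat [([280, 224, 43, 32], 0.79)]
top ra
[... 191 characters left out ...]
p sander [([384, 191, 36, 38], 0.59), ([128, 188, 41, 6], 0.32)]
top boltcup [([245, 126, 26, 32], 0.88)]
top offcut [([320, 132, 30, 22], 0.75)]
scene keeper [([343, 151, 28, 31], 0.65)]
scene pin_handle []
scene vblocks_seat [([209, 213, 51, 35], 0.83), ([217, 313, 21, 34], 0.75)]
scene rack [([207, 267, 82, 87], 0.67), ([251, 144, 23, 42], 0.18)]
scene bottle [([248, 146, 21, 42], 0.73)]
scene tape [([322, 236, 34, 34], 0.76)]
scene wrench [([311, 124, 48, 17], 0.57), ([343, 151, 30, 31], 0.16)]
scene driver [([113, 249, 60, 58], 0.74)]
scene sander [([124, 291, 52, 35], 0.81)]
scene boltcup [([293, 265, 29, 32], 0.68), ([321, 235, 35, 32], 0.56)]
scene offcut [([220, 312, 22, 37], 0.96)]
```

```bash
sed -i "s/np.array(c\['rotation'\])/R.from_quat(c['rotation']).as_matrix()/g" h.py
python3 - <<'E'
import cv2,numpy as np
b=cv2.imread('pics/top0.png');a=cv2.imread('pics/scene0.png')
cv2.imwrite('pics/t1.png',cv2.resize(b[90:300,60:430],None,fx=2.15,fy=2.15,interpolation=cv2.INTER_CUBIC))
cv2.imwrite('pics/s1.png',cv2.resize(a[80:360,80:400],None,fx=2.1,fy=2.1,interpolation=cv2.INTER_CUBIC))
E
```

```text
(no output)
```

View pics/t1.png

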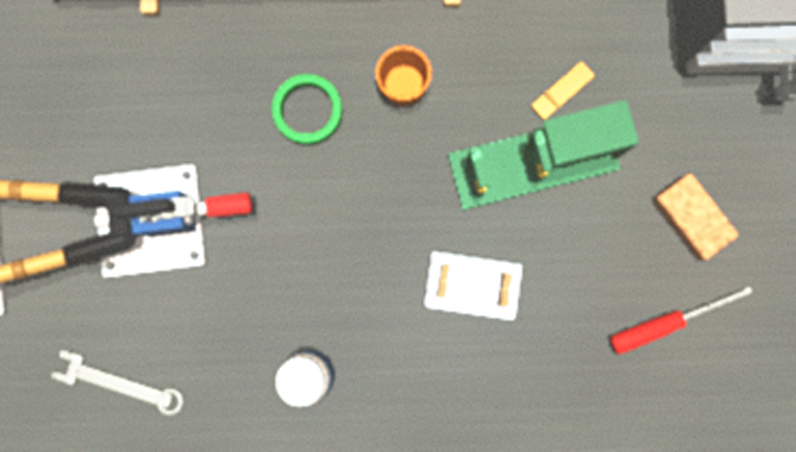

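View pics/s1.png

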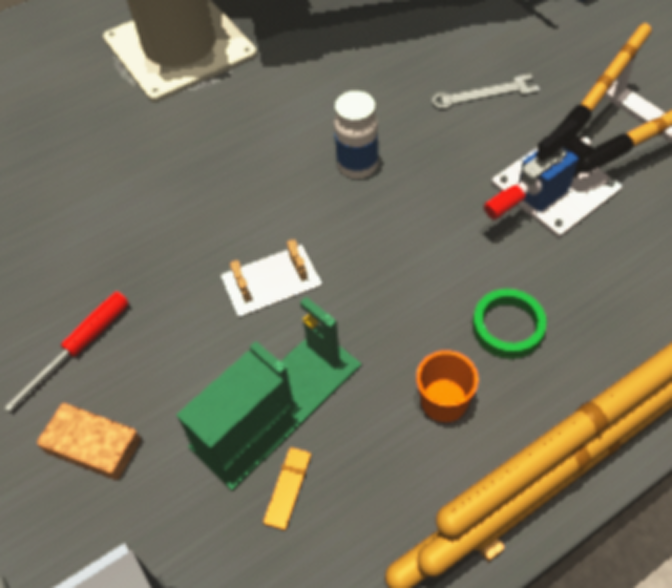

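```bash
python3 - <<'E'
from h import *
T=lambda a,b,z:onz('top',a/2.15+60,b/2.15+90,z)
S=lambda a,b,z:onz('scene',a/2.1+80,b/2.1+80,z)
p=lambda n,v:print(n,np.round(v,4))
p('handle end top',T(250,204,.065)); p('handle front top',T(207,208,.065))
p('bar c',T(142,210,.131));p('bar r',T(173,207,.131));p('bar l',T(111,212,.131))
p('V1',T(443,281,.048));p('V2',T(505,290,.048))
p('plateL',T(477,170,.1));p('plateR',T(541,155,.1))
p('hood corners TR',T(628,102,.113));p('BR',T(636,145,.113));p('BL',T(551,166,.113));p('TL',T(540,125,.113))
p('baseBL',T(464,207,.008));p('baseTL',T(450,155,.008))
p('S V1',S(240,281,.048));p('S V2',S(298,259,.048))
p('S handle end',S(495,209,.06));
p('bottle',T(303,378,.12));p('tape',T(307,108,.024));p('cup',T(403,75,.06))
for n in('vblocks_seat','rack','pin_handle','keeper'):
    for c in('top','scene'):
        l=bot.outline_of(c,n)
        if l:
            ys,xs=np.nonzero(l[0]['region']);r=cv2.minAreaRect(np.c_[xs,ys].astype(np.float32))
            z={'vblocks_seat':.006,'rack':.008,'pin_handle':.06,'keeper':.12}[n]
            print(n,c,round(l[0]['score'],2),[np.round(onz(c,*q,z)[:2],3).tolist() for q in cv2.boxPoints(r)],np.round(onz(c,xs.mean(),ys.mean(),z),4))
E
```

```text
handle end top [0.6005 0.1581 0.065 ]
handle front top [0.5971 0.2108 0.065 ]
bar c [0.5887 0.2697 0.131 ]
bar r [0.5911 0.2341 0.131 ]
bar l [0.5875 0.3052 0.131 ]
V1 [ 0.5    -0.0757  0.048 ]
V2 [ 0.4867 -0.1516  0.048 ]
plateL [ 0.6287 -0.1187  0.1   ]
plateR [ 0.6446 -0.1956  0.1   ]
hood corners TR [ 0.7028 -0.2996  0.113 ]
BR [ 0.6509 -0.306   0.113 ]
BL [ 0.6288 -0.2047  0.113 ]
TL [ 0.6782 -0.1941  0.113 ]
baseBL [ 0.5957 -0.1075  0.008 ]
baseTL [ 0.6643 -0.0918  0.008 ]
S V1 [ 0.5047 -0.1587  0.048 ]
S V2 [ 0.5179 -0.0816  0.048 ]
S handle end [0.6064 0.1673 0.06  ]
bottle [0.3928 0.0893 0.12  ]
tape [0.7284 0.0913 0.024 ]
cup [ 0.7583 -0.0339  0.06  ]
vblocks_seat top 0.73 [[0.473, -0.052], [0.541, -0.064], [0.52, -0.178], [0.452, -0.164]] [ 0.496  -0.1148  0.006 ]
vblocks_seat scene 0.64 [[0.441, -0.164], [0.462, -0.045], [0.546, -0.068], [0.524, -0.182]] [ 0.4968 -0.1167  0.006 ]
rack top 0.57 [[0.676, -0.085], [0.734, -0.325], [0.648, -0.342], [0.591, -0.104]] [ 0.6613 -0.2137  0.008 ]
rack scene 0.94 [[0.604, -0.318], [0.546, -0.086], [0.675, -0.076], [0.718, -0.297]] [ 0.6418 -0.2068  0.008 ]
pin_handle top 0.75 [[0.595, 0.352], [0.621, 0.159], [0.592, 0.154], [0.566, 0.347]] [0.5994 0.2079 0.06  ]
pin_handle scene 0.55 [[0.589, 0.158], [0.588, 0.249], [0.616, 0.241], [0.616, 0.152]] [0.6028 0.1946 0.06  ]
keeper top 0.72 [[0.703, -0.182], [0.753, -0.244], [0.735, -0.258], [0.684, -0.197]] [ 0.7188 -0.2204  0.12  ]
keeper scene 0.58 [[0.602, 0.191], [0.569, 0.316], [0.609, 0.312], [0.639, 0.19]] [0.6064 0.2481 0.12  ]
```

```bash
cat >> h.py <<'E'
def down(yaw):
    y=np.radians(yaw); x=np.array([np.cos(y),np.sin(y),0]); z=np.array([0,0,-1.]); return R.from_matrix(np.c_[x,np.cross(z,x),z])
E
python3 -c "
from h import *
print(move([.596,.23,.26],down(93)))"
```

```text
(array([-9.313, -1.252, -1.128]), array([-0.   ,  0.   , 12.978]))
```

>>> drive_tool([
  {"dx": -9.3,"dy": -1.25,"dz": -1.13,"wz": 13},
  {"dx": -9.3,"dy": -1.25,"dz": -1.13,"wz": 13},
  {"dx": -9.3,"dy": -1.25,"dz": -1.13,"wz": 13},
  {"dx": -9.3,"dy": -1.25,"dz": -1.13,"wz": 13},
  {"dx": -9.3,"dy": -1.25,"dz": -1.13,"wz": 13},
  {"dx": -9.3,"dy": -1.25,"dz": -1.13,"wz": 13},
  {"dx": -9.3,"dy": -1.25,"dz": -1.13,"wz": 13},
  {"dx": -9.3,"dy": -1.25,"dz": -1.13,"wz": 13},
  {"dx": -9.3,"dy": -1.25,"dz": -1.13,"wz": 13},
  {"dx": -9.3,"dy": -1.25,"dz": -1.13,"wz": 13},
  {"dx": -9.3,"dy": -1.25,"dz": -1.13,"wz": 13},
  {"dx": -9.3,"dy": -1.25,"dz": -1.13,"wz": 13},
])

```text
invalid input at $.rows[0]: expected keys dx, dy, dz, wx, wy, wz, hand
```

```bash
python3 - <<'E'
from h import *
o=bot.get_obs();print(o['eef_pos'],np.degrees(R.from_quat(o['tool_rot']).as_matrix()[:,0]),o['joint_pos'],o['clock'])
im=bot.camera('wrist');np.save('w1.npy',im)
cv2.imwrite('pics/w1.png',cv2.resize(im[:,:,::-1],None,fx=1.5,fy=1.5,interpolation=cv2.INTER_CUBIC))
for n in('pin_handle','keeper','knob_grip'):
    for x in bot.outline_of('wrist',n)[:1]: print(n,x['score'],x['extent'])
# predicted
h=np.array([.599,.185,.06]);d=np.array([-.05,1,0])
for n,P in(('hc',h),('knob',[.5935,.273,.131]),('barend',[.595,.24,.131])): print(n,proj('wrist',P,o))
E
```

```text
[0.18816799 0.46324329 0.20361173] [-5.30824726e+01  2.15651907e+01  2.48244183e-04] [1.18495636e+00 2.40606455e-01 5.02219753e-03 1.33522092e+00
 4.33311853e-06 1.57084608e+00] 1.65
hc [201.34760363 412.57074859]
knob [239.58337247 436.81709015]
barend [222.87721682 439.12908615]
```

View pics/w1.png

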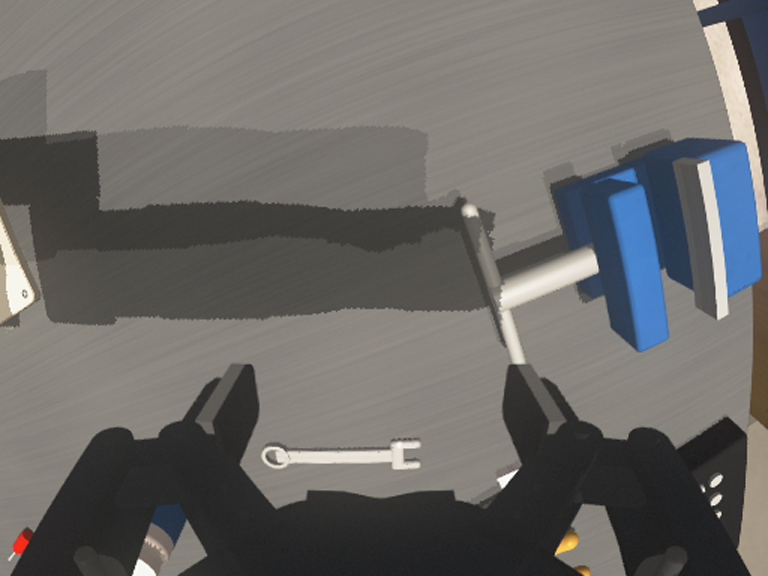

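All keys are needed in each row, so the arm hasn't moved yet. The picture shows only the start view: the wrench at about (340,455), a vice on the right, and no jig.

>>> drive_tool([
  {"dx": -9.3,"dy": -1.25,"dz": -1.13,"wx": 0,"wy": 0,"wz": 13,"hand": 85},
  {"dx": -9.3,"dy": -1.25,"dz": -1.13,"wx": 0,"wy": 0,"wz": 13,"hand": 85},
  {"dx": -9.3,"dy": -1.25,"dz": -1.13,"wx": 0,"wy": 0,"wz": 13,"hand": 85},
  {"dx": -9.3,"dy": -1.25,"dz": -1.13,"wx": 0,"wy": 0,"wz": 13,"hand": 85},
  {"dx": -9.3,"dy": -1.25,"dz": -1.13,"wx": 0,"wy": 0,"wz": 13,"hand": 85},
  {"dx": -9.3,"dy": -1.25,"dz": -1.13,"wx": 0,"wy": 0,"wz": 13,"hand": 85},
  {"dx": -9.3,"dy": -1.25,"dz": -1.13,"wx": 0,"wy": 0,"wz": 13,"hand": 85},
  {"dx": -9.3,"dy": -1.25,"dz": -1.13,"wx": 0,"wy": 0,"wz": 13,"hand": 85},
  {"dx": -9.3,"dy": -1.25,"dz": -1.13,"wx": 0,"wy": 0,"wz": 13,"hand": 85},
  {"dx": -9.3,"dy": -1.25,"dz": -1.13,"wx": 0,"wy": 0,"wz": 13,"hand": 85},
  {"dx": -9.3,"dy": -1.25,"dz": -1.13,"wx": 0,"wy": 0,"wz": 13,"hand": 85},
  {"dx": -9.3,"dy": -1.25,"dz": -1.13,"wx": 0,"wy": 0,"wz": 13,"hand": 85},
])

```text
clock: 3.05
eef_pos: [0.5955, 0.23, 0.2594]
tool_rot: [0.689, 0.724, -0.0, -0.0]
ft_force: [0.7, -0.5, -1.2]
grip_width: 0.0848
grasp_force: 0.0
```

```bash
python3 - <<'E'
from h import *
o=bot.get_obs();print(o['eef_pos'],R.from_quat(o['tool_rot']).as_matrix()[:,0],o['joint_pos'],o['clock'])
import pickle
im=bot.camera('wrist');pickle.dump((im,o),open('w1.pkl','wb'))
cv2.imwrite('pics/w1b.png',cv2.resize(im[:,:,::-1],None,fx=1.5,fy=1.5,interpolation=cv2.INTER_CUBIC))
for n in('pin_handle','keeper','knob_grip'):
    for x in bot.outline_of('wrist',n)[:1]: print(n,x['score'],x['extent'])
h=np.array([.599,.185,.06]);d=np.array([-.05,1,0])
for n,P in(('hc',h),('knob',[.5935,.273,.131]),('barend',[.595,.24,.131])): print(n,proj('wrist',P,o)*1.5)
E
```

```text
[0.59545783 0.23002503 0.25939403] [-4.94113754e-02  9.98778510e-01  5.98080401e-05] [3.68391307e-01 5.27241975e-01 5.70669749e-01 1.61548512e+00
 4.79418523e-04 1.88975579e+00] 3.05
pin_handle 0.74 [253.8, 143.2, 25.1, 150.1]
keeper 0.79 [252.2, 136.8, 23.1, 73.9]
knob_grip 0.92 [253.7, 133.6, 29.6, 73.2]
hc [381.15248211 291.10336238]
knob [379.66466402 199.48969693]
barend [379.46981226 247.3620364 ]
```

View pics/w1b.png

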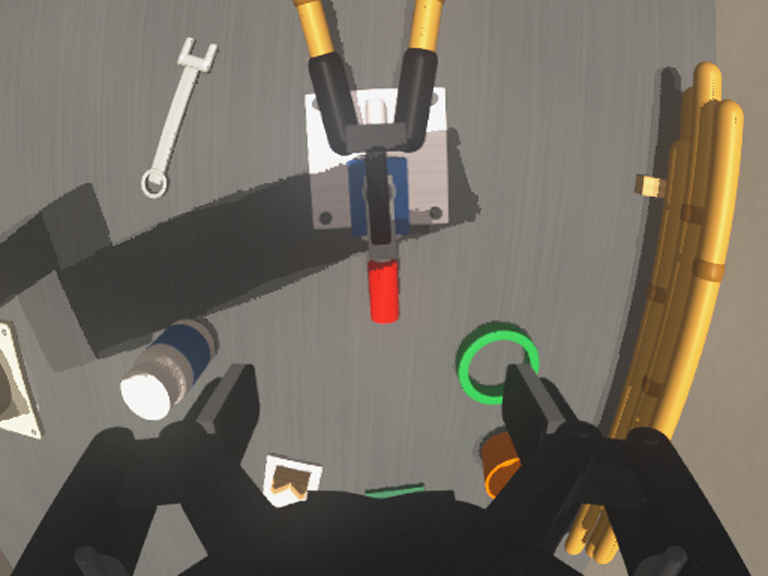

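Wrist view: the tee bar runs from (376,150) to (380,244) and the red handle from (383,262) to (385,321), nearly lined up with the tool's x axis.

```bash
python3 - <<'E'
from h import *
import pickle
im,o=pickle.load(open('w1.pkl','rb'))
W=lambda a,b,z:np.round(onz('wrist',a/1.5,b/1.5,z,o),4)
print('bar far',W(376,150,.131),'near',W(380,244,.131))
print('handle front',W(383,262,.07),'end',W(384.5,321,.065))
hsv=cv2.cvtColor(im,cv2.COLOR_RGB2HSV)
m=((hsv[...,0]<8)|(hsv[...,0]>172))&(hsv[...,1]>170)&(hsv[...,2]>80);m[:160]=0;m[220:]=0;m[:,:235]=0;m[:,275:]=0
ys,xs=np.nonzero(m);print(xs.min(),xs.max(),ys.min(),ys.max())
for r in range(ys.min()+2,ys.max()-1,8):
    c=xs[ys==r];print(r,c.min(),c.max(),W(1.5*(c.min()+c.max())/2,1.5*r,.06))
dk=(im.max(2)<50)
for r in range(100,166,6):
    c=np.nonzero(dk[r,240:268])[0]+240
    if len(c):print(r,c.min(),c.max(),W(1.5*(c.min()+c.max())/2,1.5*r,.131))
E
```

```text
bar far [0.5894 0.3061 0.131 ] near [0.5952 0.2424 0.131 ]
handle front [0.5991 0.2139 0.07  ] end [0.6033 0.159  0.065 ]
246 265 175 215
177 248 264 [0.6003 0.2082 0.06  ]
185 246 264 [0.5995 0.1974 0.06  ]
193 246 265 [0.6008 0.1866 0.06  ]
201 247 264 [0.6013 0.1755 0.06  ]
209 247 265 [0.6026 0.1642 0.06  ]
```

```bash
python3 - <<'E'
from h import *
import pickle
im,o=pickle.load(open('w1.pkl','rb'))
a=onz('wrist',375.5/1.5,91.5/1.5,.006,o);b=onz('wrist',382/1.5,228/1.5,.006,o);print(a,b)
print(move([.5923,.2743,.113],down(95.3)))
E
```

```text
[0.58496848 0.36142881 0.006     ] [0.59755294 0.23106664 0.006     ]
(array([0.859, 0.005, 2.948]), array([-0.002, -0.001, -0.46 ]))
```

>>> drive_tool([
  {"dx": 0.86,"dy": 0,"dz": 1.0,"wx": 0,"wy": 0,"wz": -0.5,"hand": 45},
  {"dx": 0.86,"dy": 0,"dz": 2.0,"wx": 0,"wy": 0,"wz": -0.5,"hand": 45},
  {"dx": 0.86,"dy": 0,"dz": 2.6,"wx": 0,"wy": 0,"wz": -0.5,"hand": 45},
  {"dx": 0.86,"dy": 0,"dz": 2.95,"wx": 0,"wy": 0,"wz": -0.5,"hand": 30},
  {"dx": 0.86,"dy": 0,"dz": 2.95,"wx": 0,"wy": 0,"wz": -0.5,"hand": 0},
  {"dx": 0.86,"dy": 0,"dz": 2.95,"wx": 0,"wy": 0,"wz": -0.5,"hand": 0},
  {"dx": 0.86,"dy": 0,"dz": 2.95,"wx": 0,"wy": 0,"wz": -0.5,"hand": 0},
  {"dx": 0.86,"dy": 0,"dz": 2.95,"wx": 0,"wy": 0,"wz": -0.5,"hand": 0},
  {"dx": 0.86,"dy": 0,"dz": 2.95,"wx": 0,"wy": 0,"wz": -0.5,"hand": 0},
])

```text
clock: 4.15
eef_pos: [0.5942, 0.2737, 0.1144]
tool_rot: [0.673, 0.74, 0.001, 0.001]
ft_force: [-0.6, -1.0, 0.3]
grip_width: 0.0002
grasp_force: 0.0
```

```bash
python3 - <<'E'
from h import *
import pickle
o=bot.get_obs();im=bot.camera('wrist');pickle.dump((im,o),open('w2.pkl','wb'));s=bot.camera('scene')
a=cv2.resize(im[100:384,130:390,::-1],None,fx=1.5,fy=1.5,interpolation=cv2.INTER_CUBIC)
b=cv2.resize(s[100:242,270:400,::-1],None,fx=3,fy=3,interpolation=cv2.INTER_CUBIC)
cv2.imwrite('pics/w2.png',np.hstack([a,b]))
E
```

```text
(no output)
```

View pics/w2.png

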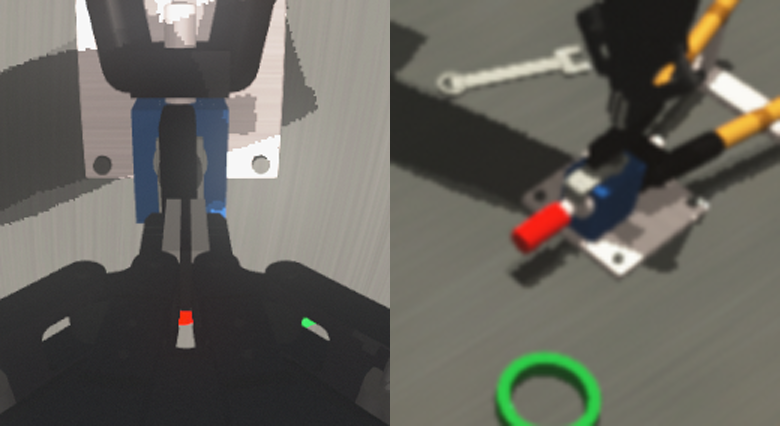

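```bash
python3 - <<'E'
from h import *
import pickle
im,o=pickle.load(open('w2.pkl','rb'))
Tm=R.from_quat(o['tool_rot']).as_matrix();print(o['eef_pos'],o['grip_width'],o['tau'],o['joint_pos'])
C=lambda P:np.round((proj('wrist',P,o)-[130,100])*1.5)
for z in(.131,.101):
  for s in(-33,33):
    for t in (-7,7):
      u=np.array([-.0958,.9954,0]);n=np.array([.9954,.0958,0]);print(z,s,t,C(np.array([.5923,.2743,z])+u*s/1e3+n*t/1e3))
for q in([0,0,0],[0,0,.011],[0.011,0,.011],[0.011,0.007,.011],[0.011,-0.007,.011]):print(q,C(o['eef_pos']+Tm@np.array(q)))
E
```

```text
[0.5942088  0.27365714 0.1143794 ] 0.00022763061655827317 [ 7.64521980e-02 -5.29652810e+01  2.50093228e+01 -1.91360438e-02
  3.57748249e-03  7.62820787e-05] [4.31571046e-01 5.91859505e-01 3.04882400e-01 1.28076027e+00
 2.68608325e-05 1.90835125e+00]
0.131 -33 -7 [163. 274.]
0.131 -33 7 [196. 274.]
0.131 33 -7 [159. 122.]
0.131 33 7 [198. 121.]
0.101 -33 -7 [165. 238.]
0.101 -33 7 [195. 238.]
0.101 33 -7 [163. 102.]
0.101 33 7 [196. 102.]
[0, 0, 0] [184. 189.]
[0, 0, 0.011] [184. 178.]
[0.011, 0, 0.011] [184. 155.]
[0.011, 0.007, 0.011] [200. 155.]
[0.011, -0.007, 0.011] [168. 155.]
```

>>> drive_tool([
  {"dx": 0,"dy": 0,"dz": 0,"wx": 0,"wy": 0,"wz": 0,"hand": 45},
  {"dx": 0,"dy": 0,"dz": 0,"wx": 0,"wy": 0,"wz": 0,"hand": 45},
  {"dx": 0,"dy": 0,"dz": 0,"wx": 0,"wy": 0,"wz": 0,"hand": 45},
  {"dx": 0,"dy": 0,"dz": 0,"wx": 0,"wy": 0,"wz": 0,"hand": 45},
])

```text
clock: 4.65
eef_pos: [0.5932, 0.2733, 0.1125]
tool_rot: [0.673, 0.74, -0.0, -0.0]
ft_force: [1.2, 0.2, -0.2]
grip_width: 0.0449
grasp_force: 0.0
```

```bash
python3 - <<'E'
from h import *
import pickle
print(bot.tip_extent)
im2,_=pickle.load(open('w2.pkl','rb'))
o=bot.get_obs();print(o['eef_pos'],o['grip_width'],o['ft_force']);im=bot.camera('wrist');pickle.dump((im,o),open('w3.pkl','wb'))
f=lambda i:cv2.resize(i[150:300,190:320,::-1],None,fx=3,fy=3,interpolation=cv2.INTER_CUBIC)
cv2.imwrite('pics/w3.png',np.hstack([f(im2),f(im)]))
E
```

```text
0.011
[0.5932342  0.27325453 0.11248193] 0.04485651838381065 [ 1.19208192  0.22616445 -0.15804488]
```

View pics/w3.png

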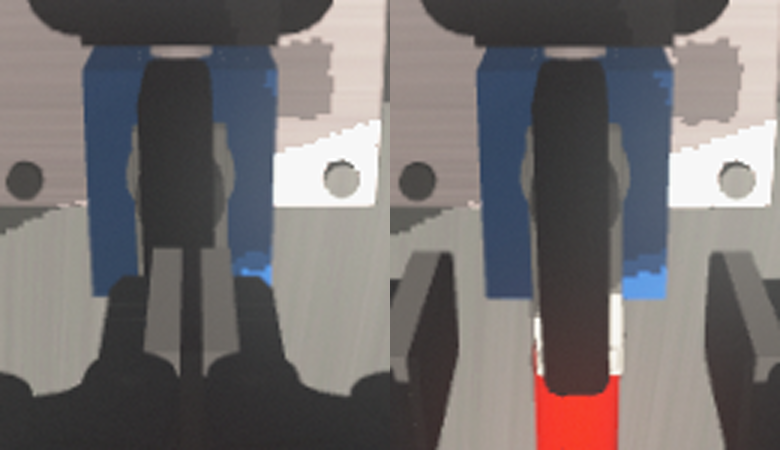

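The bar is under the fingers. In the right half the tips sit at about bar-top height, inner edges at x≈458 and 705 with the bar between 535 and 610, so the fingers closed just above it. I'll go 18 mm lower and close again.

>>> drive_tool([
  {"dx": 0,"dy": 0,"dz": 0.18,"wx": 0,"wy": 0,"wz": 0,"hand": 45},
  {"dx": 0,"dy": 0,"dz": 0.36,"wx": 0,"wy": 0,"wz": 0,"hand": 45},
  {"dx": 0,"dy": 0,"dz": 0.36,"wx": 0,"wy": 0,"wz": 0,"hand": 30},
  {"dx": 0,"dy": 0,"dz": 0.36,"wx": 0,"wy": 0,"wz": 0,"hand": 0},
  {"dx": 0,"dy": 0,"dz": 0.36,"wx": 0,"wy": 0,"wz": 0,"hand": 0},
  {"dx": 0,"dy": 0,"dz": 0.36,"wx": 0,"wy": 0,"wz": 0,"hand": 0},
])

```text
clock: 5.3
eef_pos: [0.5918, 0.273, 0.094]
tool_rot: [0.673, 0.74, -0.001, -0.001]
ft_force: [-4.9, -0.4, -1.1]
grip_width: 0.0118
grasp_force: 59.7
```

>>> drive_tool([
  {"dx": 0,"dy": 0,"dz": 0,"wx": 0,"wy": 0,"wz": -1,"hand": 0},
  {"dx": 0,"dy": 0,"dz": 0,"wx": 0,"wy": 0,"wz": -2,"hand": 0},
  {"dx": 0,"dy": 0,"dz": 0,"wx": 0,"wy": 0,"wz": -3,"hand": 0},
  {"dx": 0,"dy": 0,"dz": 0,"wx": 0,"wy": 0,"wz": -4,"hand": 0},
  {"dx": 0,"dy": 0,"dz": 0,"wx": 0,"wy": 0,"wz": -5,"hand": 0},
  {"dx": 0,"dy": 0,"dz": 0,"wx": 0,"wy": 0,"wz": -6,"hand": 0},
  {"dx": 0,"dy": 0,"dz": 0,"wx": 0,"wy": 0,"wz": -7,"hand": 0},
])

```text
clock: 6.0
eef_pos: [0.5926, 0.2734, 0.0941]
tool_rot: [0.418, 0.909, -0.0, -0.001]
ft_force: [-2.3, 0.8, -2.6]
grip_width: 0.0121
grasp_force: 59.5
```

```bash
python3 - <<'E'
from h import *
o=bot.get_obs();print(o['eef_pos'],o['grip_width'],o['grasp_force'],o['ft_force'],o['ft_torque'],R.from_quat(o['tool_rot']).as_matrix()[:,0])
E
```

```text
[0.59262263 0.27341771 0.09407718] 0.01211437296708638 59.50179040431976 [-2.29747601  0.8274713  -2.5722503 ] [ 0.13153165  0.45158809 -0.0146297 ] [-0.65079723  0.75925093  0.00099078]
```

>>> drive_tool([
  {"dx": 0,"dy": 0,"dz": 0,"wx": 0,"wy": 0,"wz": -1.5,"hand": 0},
  {"dx": 0,"dy": 0,"dz": 0,"wx": 0,"wy": 0,"wz": -3,"hand": 0},
  {"dx": 0,"dy": 0,"dz": 0,"wx": 0,"wy": 0,"wz": -4.5,"hand": 0},
  {"dx": 0,"dy": 0,"dz": 0,"wx": 0,"wy": 0,"wz": -6,"hand": 0},
  {"dx": 0,"dy": 0,"dz": 0,"wx": 0,"wy": 0,"wz": -7.5,"hand": 0},
  {"dx": 0,"dy": 0,"dz": 0,"wx": 0,"wy": 0,"wz": -9,"hand": 0},
  {"dx": 0,"dy": 0,"dz": 0,"wx": 0,"wy": 0,"wz": -10.4,"hand": 0},
  {"dx": 0,"dy": 0,"dz": 0,"wx": 0,"wy": 0,"wz": -11.2,"hand": 0},
  {"dx": 0,"dy": 0,"dz": 0,"wx": 0,"wy": 0,"wz": -11.2,"hand": 0},
  {"dx": 0,"dy": 0,"dz": 0,"wx": 0,"wy": 0,"wz": -11.2,"hand": 40},
  {"dx": 0,"dy": 0,"dz": 0,"wx": 0,"wy": 0,"wz": -11.2,"hand": 40},
  {"dx": 0,"dy": 0,"dz": 0,"wx": 0,"wy": 0,"wz": -11.2,"hand": 40},
  {"dx": 0,"dy": 0,"dz": -1,"wx": 0,"wy": 0,"wz": -11.2,"hand": 60},
  {"dx": 0,"dy": 0,"dz": -2,"wx": 0,"wy": 0,"wz": -11.2,"hand": 60},
])

```text
clock: 7.4
eef_pos: [0.5921, 0.2721, 0.194]
tool_rot: [-0.055, 0.998, -0.001, -0.002]
ft_force: [0.3, 0.8, -0.0]
grip_width: 0.0601
grasp_force: 0.0
```

```bash
python3 - <<'E'
from h import *
import pickle
o=bot.get_obs();print(o['eef_pos'],o['grip_width'],R.from_quat(o['tool_rot']).as_matrix()[:,0],o['clock'])
im=bot.camera('wrist');pickle.dump((im,o),open('w4.pkl','wb'))
for n in('pin_handle','keeper','knob_grip'):
    for x in bot.outline_of('wrist',n)[:1]:
        ys,xs=np.nonzero(x['region']);r=cv2.minAreaRect(np.c_[xs,ys].astype(np.float32));print(n,x['score'],x['extent'],r)
cv2.imwrite('pics/w4.png',cv2.resize(im[:,:,::-1],None,fx=1.5,fy=1.5))
print(move([.6002,.1955,.17],down(95.5)))
E
```

```text
[0.59211332 0.27211565 0.19403947] 0.060067262536978805 [-0.99388733 -0.11032088  0.00415569] 7.4
pin_handle 0.89 [237.4, 174.9, 176.5, 29.9] ((237.5, 173.0), (28.0, 175.0), 90.0)
keeper 0.88 [255.8, 189.8, 23.9, 83.5] ((256.05267333984375, 190.19810485839844), (82.2002182006836, 22.91213035583496), 87.91743469238281)
knob_grip 0.87 [257.9, 189.2, 25.9, 82.6] ((255.49996948242188, 190.49996948242188), (82.99998474121094, 22.999996185302734), 90.0)
(array([ 0.072, -1.564,  0.55 ]), array([ 0.068,  0.041, 18.169]))
```

View pics/w4.png

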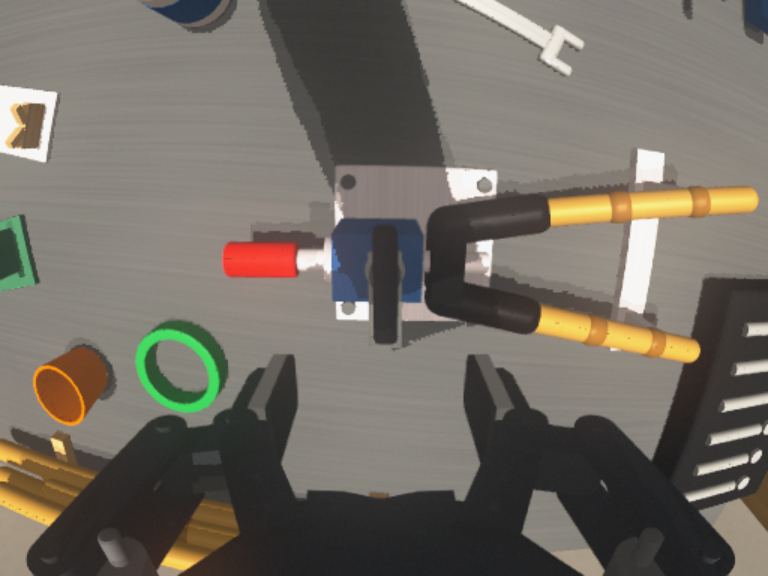

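The knob has turned: the bar is upright in the view at (385,228–340), a quarter turn from the pin, and the red handle is free at (260,260). Next I go over the handle.

>>> drive_tool([
  {"dx": 0.07,"dy": -0.8,"dz": 0,"wx": 0,"wy": 0,"wz": 18.2,"hand": 60},
  {"dx": 0.07,"dy": -1.56,"dz": 0.3,"wx": 0,"wy": 0,"wz": 18.2,"hand": 60},
  {"dx": 0.07,"dy": -1.56,"dz": 0.6,"wx": 0,"wy": 0,"wz": 18.2,"hand": 60},
  {"dx": 0.07,"dy": -1.56,"dz": 0.9,"wx": 0,"wy": 0,"wz": 18.2,"hand": 60},
  {"dx": 0.07,"dy": -1.56,"dz": 1.2,"wx": 0,"wy": 0,"wz": 18.2,"hand": 60},
  {"dx": 0.07,"dy": -1.56,"dz": 1.2,"wx": 0,"wy": 0,"wz": 18.2,"hand": 60},
  {"dx": 0.07,"dy": -1.56,"dz": 1.2,"wx": 0,"wy": 0,"wz": 18.2,"hand": 60},
  {"dx": 0.07,"dy": -1.56,"dz": 1.2,"wx": 0,"wy": 0,"wz": 18.2,"hand": 60},
  {"dx": 0.07,"dy": -1.56,"dz": 1.2,"wx": 0,"wy": 0,"wz": 18.2,"hand": 60},
  {"dx": 0.07,"dy": -1.56,"dz": 1.2,"wx": 0,"wy": 0,"wz": 18.2,"hand": 60},
  {"dx": 0.07,"dy": -1.56,"dz": 1.2,"wx": 0,"wy": 0,"wz": 18.2,"hand": 60},
  {"dx": 0.07,"dy": -1.56,"dz": 1.2,"wx": 0,"wy": 0,"wz": 18.2,"hand": 60},
])

```text
clock: 8.8
eef_pos: [0.5975, 0.1948, 0.1329]
tool_rot: [0.673, 0.74, -0.001, -0.001]
ft_force: [-0.4, -0.3, 0.3]
grip_width: 0.0604
grasp_force: 0.0
```

```bash
python3 - <<'E'
from h import *
import pickle
o=bot.get_obs();print(o['eef_pos'],R.from_quat(o['tool_rot']).as_matrix()[:,0],o['clock'])
im=bot.camera('wrist');pickle.dump((im,o),open('w5.pkl','wb'))
hsv=cv2.cvtColor(im,cv2.COLOR_RGB2HSV)
m=((hsv[...,0]<8)|(hsv[...,0]>172))&(hsv[...,1]>150)&(hsv[...,2]>60)
n,l,st,ce=cv2.connectedComponentsWithStats(m.astype(np.uint8));i=1+np.argmax(st[1:,4]);print(st[i],ce[i])
ys,xs=np.nonzero(l==i)
for r in np.linspace(ys.min()+3,ys.max()-3,5).astype(int):
    c=xs[ys==r];print(r,c.min(),c.max(),np.round(onz('wrist',(c.min()+c.max())/2,r,.06,o),4),np.round(onz('wrist',(c.min()+c.max())/2,r,.073,o),4))
print('pred front/rear top',proj('wrist',[.5982,.2134,.06],o),proj('wrist',[.6036,.1596,.06],o))
print(proj('wrist',o['eef_pos'],o))
E
```

```text
[0.59747943 0.19476764 0.13288459] [-9.37470050e-02  9.95595578e-01 -9.71304172e-04] 8.8
[ 241  169   30   65 1719] [255.60616638 201.13438045]
172 242 270 [0.5985 0.2112 0.06  ] [0.5982 0.2145 0.073 ]
186 242 270 [0.5997 0.199  0.06  ] [0.5993 0.2029 0.073 ]
201 242 269 [0.6006 0.1854 0.06  ] [0.6001 0.19   0.073 ]
215 242 269 [0.6019 0.1723 0.06  ] [0.6013 0.1776 0.073 ]
230 244 267 [0.6033 0.1577 0.06  ] [0.6027 0.1638 0.073 ]
pred front/rear top [255.84427326 169.47115086] [256.03831662 228.08663744]
[252.41332448 225.66851439]
```

>>> drive_tool([
  {"dx": 0,"dy": 0.05,"dz": 0.7,"wx": 0,"wy": 0,"wz": 0,"hand": 60},
  {"dx": 0,"dy": 0.05,"dz": 1.3,"wx": 0,"wy": 0,"wz": 0,"hand": 60},
  {"dx": 0,"dy": 0.05,"dz": 1.75,"wx": 0,"wy": 0,"wz": 0,"hand": 60},
  {"dx": 0,"dy": 0.05,"dz": 1.95,"wx": 0,"wy": 0,"wz": 0,"hand": 60},
  {"dx": 0,"dy": 0.05,"dz": 2.1,"wx": 0,"wy": 0,"wz": 0,"hand": 50},
  {"dx": 0,"dy": 0.05,"dz": 2.1,"wx": 0,"wy": 0,"wz": 0,"hand": 0},
  {"dx": 0,"dy": 0.05,"dz": 2.1,"wx": 0,"wy": 0,"wz": 0,"hand": 0},
  {"dx": 0,"dy": 0.05,"dz": 2.1,"wx": 0,"wy": 0,"wz": 0,"hand": 0},
  {"dx": 0,"dy": 0.05,"dz": 2.1,"wx": 0,"wy": 0,"wz": 0,"hand": 0},
])

```text
clock: 9.75
eef_pos: [0.601, 0.1957, 0.0307]
tool_rot: [0.673, 0.74, 0.0, 0.0]
ft_force: [-2.2, -0.5, 1.3]
grip_width: 0.023
grasp_force: 58.7
```

>>> drive_tool([
  {"dx": -0.1,"dy": 0,"dz": 0,"wx": 0,"wy": 0,"wz": 0,"hand": 0},
  {"dx": -0.3,"dy": 0,"dz": 0,"wx": 0,"wy": 0,"wz": 0,"hand": 0},
  {"dx": -0.6,"dy": 0,"dz": 0,"wx": 0,"wy": 0,"wz": 0,"hand": 0},
  {"dx": -0.9,"dy": 0,"dz": 0,"wx": 0,"wy": 0,"wz": 0,"hand": 0},
  {"dx": -1.2,"dy": 0,"dz": 0,"wx": 0,"wy": 0,"wz": 0,"hand": 0},
])

```text
clock: 10.25
eef_pos: [0.6073, 0.1339, 0.0297]
tool_rot: [0.673, 0.739, 0.0, 0.001]
ft_force: [0.1, 1.6, 0.3]
grip_width: 0.0233
grasp_force: 58.7
```

>>> drive_tool([
  {"dx": -0.3,"dy": 0,"dz": 0,"wx": 0,"wy": 0,"wz": 0,"hand": 0},
  {"dx": -0.6,"dy": 0,"dz": 0,"wx": 0,"wy": 0,"wz": 0,"hand": 0},
  {"dx": -0.9,"dy": 0,"dz": 0,"wx": 0,"wy": 0,"wz": 0,"hand": 0},
  {"dx": -1.2,"dy": 0,"dz": 0,"wx": 0,"wy": 0,"wz": 0,"hand": 0},
  {"dx": -1.5,"dy": 0,"dz": 0,"wx": 0,"wy": 0,"wz": 0,"hand": 0},
  {"dx": -1.5,"dy": 0,"dz": -0.5,"wx": 0,"wy": 0,"wz": 0,"hand": 0},
  {"dx": -1.5,"dy": 0,"dz": -1.2,"wx": 0,"wy": 0,"wz": 0,"hand": 0},
  {"dx": -1.5,"dy": 0,"dz": -1.8,"wx": 0,"wy": 0,"wz": 0,"hand": 0},
  {"dx": -1.5,"dy": 0,"dz": -1.8,"wx": 0,"wy": 0,"wz": 0,"hand": 0},
])

```text
clock: 11.15
eef_pos: [0.6173, 0.0607, 0.1249]
tool_rot: [0.673, 0.74, 0.003, 0.003]
ft_force: [0.1, -0.6, -1.8]
grip_width: 0.0233
grasp_force: 59.1
```

```bash
python3 - <<'E'
from h import *
import pickle
o=bot.get_obs();print(o['eef_pos'],o['ft_force'],o['ft_torque'],o['clock'])
im=bot.camera('wrist');pickle.dump((im,o),open('w6.pkl','wb'));s=bot.camera('scene')
a=cv2.resize(im[:,:,::-1],(480,360));b=cv2.resize(s[90:330,190:390,::-1],None,fx=1.5,fy=1.5)
cv2.imwrite('pics/w6.png',np.hstack([a,b]))
E
```

```text
[0.61725573 0.06070904 0.12485687] [ 0.06118631 -0.5707669  -1.82128813] [-0.11574807 -0.04952826 -0.05330723] 11.15
```

View pics/w6.png

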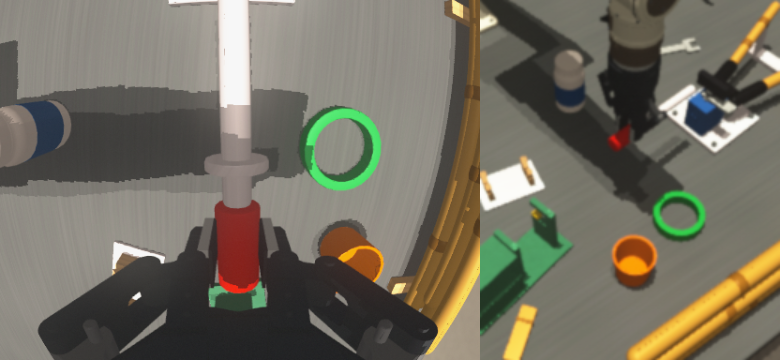

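The wrist view shows the pin drawn and held by its handle: collar at (235,165), shank pointing straight ahead. The scene view shows the bore and jig left behind. Next, over the V-blocks.

```bash
python3 - <<'E'
from h import *
print(move([.4788,-.2134,.125],down(79.7)))
E
```

```text
(array([-5.203, -3.207, -0.104]), array([1.400e-02, 2.000e-03, 3.136e+00]))
```

>>> drive_tool([
  {"dx": -0.5,"dy": -0.3,"dz": -0.1,"wx": 0,"wy": 0,"wz": 0.3,"hand": 0},
  {"dx": -1.2,"dy": -0.75,"dz": -0.1,"wx": 0,"wy": 0,"wz": 0.7,"hand": 0},
  {"dx": -2.0,"dy": -1.2,"dz": -0.1,"wx": 0,"wy": 0,"wz": 1.2,"hand": 0},
  {"dx": -2.8,"dy": -1.7,"dz": -0.1,"wx": 0,"wy": 0,"wz": 1.7,"hand": 0},
  {"dx": -3.6,"dy": -2.2,"dz": -0.1,"wx": 0,"wy": 0,"wz": 2.2,"hand": 0},
  {"dx": -4.3,"dy": -2.6,"dz": -0.1,"wx": 0,"wy": 0,"wz": 2.6,"hand": 0},
  {"dx": -4.9,"dy": -3.0,"dz": -0.1,"wx": 0,"wy": 0,"wz": 3.0,"hand": 0},
  {"dx": -5.2,"dy": -3.2,"dz": -0.1,"wx": 0,"wy": 0,"wz": 3.15,"hand": 0},
  {"dx": -5.2,"dy": -3.2,"dz": -0.1,"wx": 0,"wy": 0,"wz": 3.15,"hand": 0},
  {"dx": -5.2,"dy": -3.2,"dz": -0.1,"wx": 0,"wy": 0,"wz": 3.15,"hand": 0},
])

```text
clock: 12.25
eef_pos: [0.4776, -0.2124, 0.123]
tool_rot: [0.768, 0.64, -0.001, -0.002]
ft_force: [-0.4, 1.3, -1.8]
grip_width: 0.0232
grasp_force: 59.1
```

```bash
python3 - <<'E'
from h import *
import pickle
o=bot.get_obs();print(o['eef_pos'],R.from_quat(o['tool_rot']).as_matrix().round(4).tolist(),o['clock'])
im=bot.camera('wrist');pickle.dump((im,o),open('w7.pkl','wb'))
for n in('vblocks_seat','pin_shank','pin_handle','pin_tip'):
    for x in bot.look_for('wrist',n)[:2]: print(n,round(x['score'],2),np.round(x['extent'],1))
cv2.imwrite('pics/w7.png',cv2.resize(im[:,:,::-1],None,fx=1.5,fy=1.5))
E
```

```text
[ 0.4776159  -0.21240366  0.12297534] [[0.1805, 0.9836, -0.0027], [0.9836, -0.1805, 0.0016], [0.0011, -0.003, -1.0]] 12.25
vblocks_seat 0.78 [251.8  78.2  73.1 122.7]
vblocks_seat 0.62 [364.1 306.1  65.5  74.3]
pin_shank 0.77 [250.9 157.1  74.  314.1]
pin_handle 0.63 [251.4 157.   68.9 312.8]
pin_tip 0.57 [249.2 155.6  73.4 310.8]
```

View pics/w7.png

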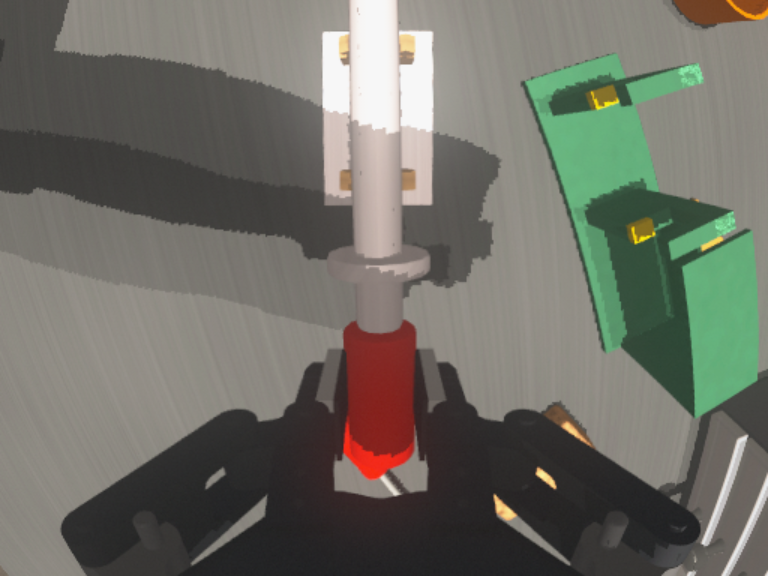

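The V-block plate corners are at about (323,32), (432,32), (434,204) and (325,205), with the blocks near rows 48 and 178. The pin is lined up over them, and the rack's yellow lips are at (603,98) and (641,231).

```bash
python3 - <<'E'
from h import *
import pickle
im,o=pickle.load(open('w7.pkl','rb'));Tm=R.from_quat(o['tool_rot']).as_matrix()
W=lambda a,b,z:onz('wrist',a/1.5,b/1.5,z,o)
L=lambda P:np.round(Tm.T@(P-o['eef_pos']),4)
c=[W(*q,.006) for q in((323,32),(432,32),(434,204),(325,205))];m=np.mean(c,0);d=(c[0]+c[1]-c[2]-c[3])/2
print('plate',np.round(c,4)[:,:2].tolist(),'ctr',m.round(4),L(m),'len',np.linalg.norm(d),'yaw',np.degrees(np.arctan2(d[1],d[0])))
for n,q in(('far blk',(377.5,36)),('far blk2',(377.5,64)),('near blk',(377.5,170)),('near2',(377.5,190))):print(n,L(W(*q,.048)),W(*q,.048).round(4))
z=o['eef_pos'][2]+.0293
print('collar',L(W(379,258,z)),'hand front',L(W(379,322,z)),'shank top edge',L(W(373.5,0,z)),'shank low',L(W(378,250,z)))
for w,row in((34,(328,430,262)),(26,(343,417,330)),(16,(355,400,200)),(16,(350,398,5)),(16,(351,398,60))):
    a,d1=ray('wrist',row[0]/1.5,row[2]/1.5,o);_,d2=ray('wrist',row[1]/1.5,row[2]/1.5,o)
    ang=np.arccos(d1@d2);D=w/2e3/np.sin(ang/2);dd=(d1+d2)/np.linalg.norm(d1+d2);print(w,L(a+dd*D))
for n,q in(('lipL',(603,90)),('lipR',(641,223))):print(n,W(*q,.073).round(4))
for n,q in(('b1',(525,83)),('b2',(617,55)),('b3',(605,350))):print(n,W(*q,.008).round(4))
E
```

```text
plate [[0.4703, -0.0531], [0.5383, -0.0658], [0.5199, -0.1775], [0.4502, -0.1654]] ctr [ 0.4947 -0.1155  0.006 ] [ 0.0983 -0.0004  0.1171] len 0.11371418741172981 yaw 80.25260513871075
far blk [ 0.1408 -0.0007  0.0751] [ 0.5021 -0.0737  0.048 ]
far blk2 [ 0.1246 -0.0007  0.0751] [ 0.4992 -0.0896  0.048 ]
near blk [ 0.0656 -0.0007  0.0751] [ 0.4885 -0.1476  0.048 ]
near2 [ 0.0546 -0.0008  0.075 ] [ 0.4865 -0.1585  0.048 ]
collar [ 0.0421  0.0003 -0.0293] hand front [ 0.0197  0.0003 -0.0293] shank top edge [ 0.1264 -0.0014 -0.0292] shank low [ 0.0448 -0.     -0.0292]
34 [ 0.04    0.0003 -0.0261]
26 [ 0.0153  0.0006 -0.0261]
16 [ 0.0591 -0.0003 -0.0118]
16 [ 0.1279 -0.0014 -0.0195]
16 [ 0.1088 -0.0013 -0.0149]
lipL [ 0.6139 -0.1201  0.073 ]
lipR [ 0.6304 -0.195   0.073 ]
b1 [ 0.5925 -0.1069  0.008 ]
b2 [ 0.6661 -0.0907  0.008 ]
b3 [ 0.6384 -0.3084  0.008 ]
```

>>> drive_tool([
  {"dx": -0.02,"dy": 0,"dz": 0.5,"wx": 0,"wy": 0,"wz": -0.1,"hand": 0},
  {"dx": -0.02,"dy": 0,"dz": 1.0,"wx": 0,"wy": 0,"wz": -0.1,"hand": 0},
  {"dx": -0.02,"dy": 0,"dz": 1.4,"wx": 0,"wy": 0,"wz": -0.1,"hand": 0},
  {"dx": -0.02,"dy": 0,"dz": 1.7,"wx": 0,"wy": 0,"wz": -0.1,"hand": 0},
  {"dx": -0.02,"dy": 0,"dz": 1.9,"wx": 0,"wy": 0,"wz": -0.1,"hand": 0},
  {"dx": -0.02,"dy": 0,"dz": 2.0,"wx": 0,"wy": 0,"wz": -0.1,"hand": 0},
  {"dx": -0.02,"dy": 0,"dz": 2.08,"wx": 0,"wy": 0,"wz": -0.1,"hand": 0},
  {"dx": -0.02,"dy": 0,"dz": 2.08,"wx": 0,"wy": 0,"wz": -0.1,"hand": 0},
])

```text
clock: 13.3
eef_pos: [0.4789, -0.2136, 0.0207]
tool_rot: [0.765, 0.644, 0.0, 0.0]
ft_force: [0.0, 0.3, -1.4]
grip_width: 0.0233
grasp_force: 59.1
```

>>> drive_tool([
  {"dx": 0,"dy": 0,"dz": 0.05,"wx": 0,"wy": 0,"wz": 0,"hand": 0},
  {"dx": 0,"dy": 0,"dz": 0.1,"wx": 0,"wy": 0,"wz": 0,"hand": 0},
  {"dx": 0,"dy": 0,"dz": 0.1,"wx": 0,"wy": 0,"wz": 0,"hand": 0},
])

```text
clock: 13.6
eef_pos: [0.4786, -0.2137, 0.016]
tool_rot: [0.765, 0.644, 0.0, 0.0]
ft_force: [-1.4, 0.8, 2.3]
grip_width: 0.0232
grasp_force: 59.5
```

>>> drive_tool([
  {"dx": 0,"dy": 0,"dz": 0,"wx": 0,"wy": 0,"wz": 0,"hand": 50},
  {"dx": 0,"dy": 0,"dz": 0,"wx": 0,"wy": 0,"wz": 0,"hand": 50},
  {"dx": 0,"dy": 0,"dz": 0,"wx": 0,"wy": 0,"wz": 0,"hand": 50},
  {"dx": 0,"dy": 0,"dz": 0,"wx": 0,"wy": 0,"wz": 0,"hand": 50},
  {"dx": 0,"dy": 0,"dz": -0.6,"wx": 0,"wy": 0,"wz": 0,"hand": 50},
  {"dx": 0,"dy": 0,"dz": -1.5,"wx": 0,"wy": 0,"wz": 0,"hand": 50},
  {"dx": 0.5,"dy": 0,"dz": -2.0,"wx": 0,"wy": 0,"wz": 0,"hand": 50},
  {"dx": 1.3,"dy": 0,"dz": -2.0,"wx": 0,"wy": 0,"wz": 0,"hand": 50},
  {"dx": 1.82,"dy": 0,"dz": -2.0,"wx": 0,"wy": 0,"wz": 0,"hand": 50},
  {"dx": 1.82,"dy": 0,"dz": -2.0,"wx": 0,"wy": 0,"wz": 0,"hand": 50},
])

```text
clock: 14.6
eef_pos: [0.4947, -0.1213, 0.1161]
tool_rot: [0.764, 0.645, 0.001, -0.0]
ft_force: [0.6, -0.1, 0.5]
grip_width: 0.0501
grasp_force: 0.0
```

```bash
python3 - <<'E'
from h import *
import pickle
o=bot.get_obs();print(o['eef_pos'],R.from_quat(o['tool_rot']).as_matrix()[:,0].round(4),o['clock'],o['grip_width'])
im=bot.camera('wrist');pickle.dump((im,o),open('w8.pkl','wb'));s=bot.camera('scene');np.save('s8.npy',s)
for n in('pin_shank','pin_handle','pin_tip','vblocks_seat'):
    for x in bot.look_for('wrist',n)[:1]: print(n,round(x['score'],2),np.round(x['extent'],1))
sx=.4786+.099*.171;sy=-.2137+.099*.985
P=np.array([.4947,-.1155,.044]);u=np.array([.1695,.9855,0])
for k in(-136,-82,-56,0,54): print(k,proj('wrist',P+u*k/1e3,o).round(1))
hsv=cv2.cvtColor(im,cv2.COLOR_RGB2HSV)
m=((hsv[...,0]<8)|(hsv[...,0]>172))&(hsv[...,1]>150)&(hsv[...,2]>60)
n,l,st,ce=cv2.connectedComponentsWithStats(m.astype(np.uint8));print(st[1:][st[1:,4]>60])
E
```

```text
[ 0.49472639 -0.1212882   0.11605692] [1.669e-01 9.860e-01 9.000e-04] 14.6 0.05009878055143502
pin_shank 0.96 [250.8 219.5  35.1 199.7]
pin_handle 0.61 [251.2 219.1  41.4 200.1]
pin_tip 0.63 [246.8 218.1  40.2 194.5]
vblocks_seat 0.89 [251.9 172.6  75.9 127.1]
-136 [251.4 309.7]
-82 [251.3 267.1]
-56 [251.3 243.3]
0 [251.4 184.6]
54 [251.5 120.8]
[[ 238  270   25   47 1058]
 [ 203  316   24   14  172]]
```

>>> drive_tool([
  {"dx": -0.08,"dy": 0,"dz": 0.8,"wx": 0,"wy": 0,"wz": 0,"hand": 45},
  {"dx": -0.08,"dy": 0,"dz": 1.4,"wx": 0,"wy": 0,"wz": 0,"hand": 45},
  {"dx": -0.08,"dy": 0,"dz": 1.8,"wx": 0,"wy": 0,"wz": 0,"hand": 45},
  {"dx": -0.08,"dy": 0,"dz": 2.0,"wx": 0,"wy": 0,"wz": 0,"hand": 45},
  {"dx": -0.08,"dy": 0,"dz": 2.03,"wx": 0,"wy": 0,"wz": 0,"hand": 40},
  {"dx": -0.08,"dy": 0,"dz": 2.03,"wx": 0,"wy": 0,"wz": 0,"hand": 0},
  {"dx": -0.08,"dy": 0,"dz": 2.03,"wx": 0,"wy": 0,"wz": 0,"hand": 0},
  {"dx": -0.08,"dy": 0,"dz": 2.03,"wx": 0,"wy": 0,"wz": 0,"hand": 0},
  {"dx": -0.08,"dy": 0,"dz": 2.03,"wx": 0,"wy": 0,"wz": 0,"hand": 0},
])

```text
clock: 15.8
eef_pos: [0.4911, -0.1279, 0.0151]
tool_rot: [0.765, 0.644, -0.002, -0.001]
ft_force: [-6.8, 0.4, 5.0]
grip_width: 0.0131
grasp_force: 58.6
```

>>> drive_tool([
  {"dx": 0,"dy": 0,"dz": -0.2,"wx": 0,"wy": 0,"wz": 0,"hand": 0},
  {"dx": 0,"dy": 0,"dz": -0.6,"wx": 0,"wy": 0,"wz": 0,"hand": 0},
  {"dx": 0,"dy": 0,"dz": -1.2,"wx": 0,"wy": 0,"wz": 0,"hand": 0},
  {"dx": 0,"dy": 0,"dz": -1.8,"wx": 0,"wy": 0,"wz": 0,"hand": 0},
  {"dx": 0,"dy": 0,"dz": -2.0,"wx": 0,"wy": 0,"wz": 0,"hand": 0},
  {"dx": 0,"dy": 0,"dz": -2.0,"wx": 0,"wy": 0,"wz": 0,"hand": 0},
])

```text
clock: 16.4
eef_pos: [0.4958, -0.1285, 0.1167]
tool_rot: [0.765, 0.644, 0.002, 0.003]
ft_force: [-0.6, -0.5, -1.6]
grip_width: 0.0131
grasp_force: 58.9
```

```bash
python3 - <<'E'
from h import *
o=bot.get_obs();print(o['eef_pos'],o['ft_force'])
print(move([.5776,-.1805,.10],down(102.4)))
E
```

```text
[ 0.49581341 -0.12845939  0.11672685] [-0.61901363 -0.48099494 -1.55299868]
(array([-0.745,  1.788,  0.346]), array([ 0.071,  0.019, -4.45 ]))
```

>>> drive_tool([
  {"dx": -0.1,"dy": 0.3,"dz": 0,"wx": 0,"wy": 0,"wz": -0.6,"hand": 0},
  {"dx": -0.3,"dy": 0.8,"dz": 0,"wx": 0,"wy": 0,"wz": -1.6,"hand": 0},
  {"dx": -0.5,"dy": 1.3,"dz": 0.1,"wx": 0,"wy": 0,"wz": -2.8,"hand": 0},
  {"dx": -0.7,"dy": 1.7,"dz": 0.3,"wx": 0,"wy": 0,"wz": -4.0,"hand": 0},
  {"dx": -0.74,"dy": 1.79,"dz": 0.35,"wx": 0,"wy": 0,"wz": -4.45,"hand": 0},
  {"dx": -0.74,"dy": 1.79,"dz": 0.35,"wx": 0,"wy": 0,"wz": -4.45,"hand": 0},
  {"dx": -0.74,"dy": 1.79,"dz": 0.35,"wx": 0,"wy": 0,"wz": -4.45,"hand": 0},
])

```text
clock: 17.1
eef_pos: [0.5742, -0.1792, 0.095]
tool_rot: [0.627, 0.779, -0.001, -0.001]
ft_force: [-0.1, 0.3, -2.0]
grip_width: 0.0129
grasp_force: 59.0
```

```bash
python3 - <<'E'
from h import *
import pickle
o=bot.get_obs();print(o['eef_pos'],R.from_quat(o['tool_rot']).as_matrix().round(4).tolist(),o['clock'],o['ft_force'],o['ft_torque'])
im=bot.camera('wrist');pickle.dump((im,o),open('w9.pkl','wb'));s=bot.camera('scene');np.save('s9.npy',s)
for n in('pin_shank','rack'):
    for x in bot.look_for('wrist',n)[:1]: print(n,round(x['score'],2),np.round(x['extent'],1))
cv2.imwrite('pics/w9.png',cv2.resize(im[:,100:,::-1],None,fx=1.56,fy=1.56))
E
```

```text
[ 0.57422532 -0.17924162  0.09500661] [[-0.2138, 0.9769, -0.0029], [0.9769, 0.2138, 0.0011], [0.0017, -0.0026, -1.0]] 17.1 [-0.09587901  0.27439928 -1.96932506] [ 0.01700738 -0.06159919 -0.01923824]
pin_shank 0.7 [254.4 226.1  44.7 208.3]
rack 0.91 [350.5 231.1 122.3 243.1]
```

View pics/w9.png

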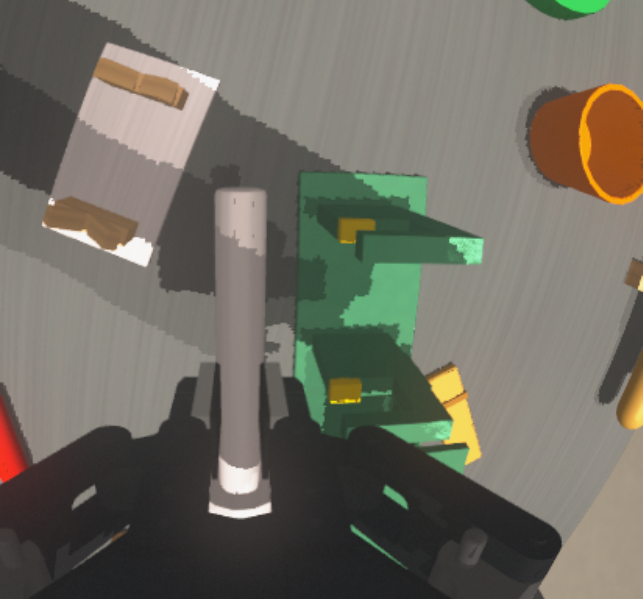

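In this view the pin is level in the grip with its tip at (240,190). The rack is on the right: lips at (357,231) and (345,391), and the jaw top's front edge at (357,236–262). It clears everything.

```bash
python3 - <<'E'
from h import *
import pickle
im,o=pickle.load(open('w9.pkl','rb'));Tm=R.from_quat(o['tool_rot']).as_matrix()
W=lambda a,b,z:onz('wrist',a/1.56+100,b/1.56,z,o)
L=lambda P:np.round(Tm.T@(P-o['eef_pos']),4)
for n,q,z in(('lipL out-top',(340,219),.073),('lipL out-bot',(340,243),.073),('lipL in',(375,230),.073),('lipR out',(329,390),.073),('lipR in',(361,390),.073),('lipR top',(345,379),.073),('lipR bot',(345,403),.073),
 ('jawL out far',(357,236),.11),('jawL out near',(357,262),.11),('jawR out near',(345,437),.11),('jawR far',(345,418),.11),('baseTL',(300,172),.008),('baseTR',(426,178),.008),('base left low',(295,375),.008)):
    print(n,L(W(*q,z)),W(*q,z).round(4))
za=o['eef_pos'][2]+.0289
print('tip far',L(W(241,190,za)),'tip',L(W(241,198,za)),'collar',L(W(240,480,za)),'mid',L(W(241,400,za)))
for w,row in((16,(215,266,215)),(16,(217,266,300))):
    a,d1=ray('wrist',row[0]/1.56+100,row[2]/1.56,o);_,d2=ray('wrist',row[1]/1.56+100,row[2]/1.56,o)
    ang=np.arccos(d1@d2);D=w/2e3/np.sin(ang/2);dd=(d1+d2)/np.linalg.norm(d1+d2);print(w,L(a+dd*D))
E
```

```text
lipL out-top [0.0509 0.0432 0.022 ] [ 0.6055 -0.1203  0.073 ]
lipL out-bot [0.0405 0.0437 0.022 ] [ 0.6082 -0.1303  0.073 ]
lipL in [0.0465 0.059  0.0219] [ 0.6219 -0.1212  0.073 ]
lipR out [-0.0304  0.0434  0.0218] [ 0.6231 -0.1996  0.073 ]
lipR in [-0.0309  0.0594  0.0218] [ 0.6388 -0.1967  0.073 ]
lipR top [-0.0246  0.0508  0.0218] [ 0.629  -0.1924  0.073 ]
lipR bot [-0.0379  0.0521  0.0218] [ 0.6332 -0.2051  0.073 ]
jawL out far [ 0.0502  0.0414 -0.015 ] [ 0.6039 -0.1214  0.11  ]
jawL out near [ 0.0409  0.0419 -0.015 ] [ 0.6065 -0.1304  0.11  ]
jawR out near [-0.0322  0.044  -0.0152] [ 0.6241 -0.2014  0.11  ]
jawR far [-0.0228  0.0429 -0.0151] [ 0.6211 -0.1924  0.11  ]
baseTL [0.0679 0.0341 0.087 ] [ 0.5927 -0.1055  0.008 ]
baseTR [0.068  0.1087 0.0868] [ 0.6657 -0.0895  0.008 ]
base left low [-0.0555  0.0354  0.0868] [ 0.6204 -0.2258  0.008 ]
tip far [ 0.0664  0.0011 -0.0288] tip [ 0.064   0.0011 -0.0288] collar [-0.0423  0.0009 -0.029 ] mid [-0.0055  0.0012 -0.0289]
16 [ 0.0583  0.0009 -0.0253]
16 [ 0.0305  0.0013 -0.0263]
```

>>> drive_tool([
  {"dx": -0.08,"dy": 0,"dz": 0.3,"wx": 0,"wy": 0,"wz": 0,"hand": 0},
  {"dx": -0.08,"dy": 0,"dz": 0.6,"wx": 0,"wy": 0,"wz": 0,"hand": 0},
  {"dx": -0.08,"dy": 0.1,"dz": 0.76,"wx": 0,"wy": 0,"wz": 0,"hand": 0},
  {"dx": -0.08,"dy": 0.3,"dz": 0.76,"wx": 0,"wy": 0,"wz": 0,"hand": 0},
  {"dx": -0.08,"dy": 0.4,"dz": 0.76,"wx": 0,"wy": 0,"wz": 0,"hand": 0},
  {"dx": -0.08,"dy": 0.4,"dz": 0.76,"wx": 0,"wy": 0,"wz": 0,"hand": 0},
  {"dx": -0.08,"dy": 0.4,"dz": 0.76,"wx": 0,"wy": 0,"wz": 0,"hand": 0},
])

```text
clock: 18.0
eef_pos: [0.5965, -0.1793, 0.0593]
tool_rot: [0.626, 0.779, 0.0, 0.001]
ft_force: [0.5, 0.1, -1.6]
grip_width: 0.013
grasp_force: 59.0
```

```bash
python3 - <<'E'
from h import *
import pickle
o=bot.get_obs();_,o9=pickle.load(open('w9.pkl','rb'));T=R.from_quat(o9['tool_rot']).as_matrix()
print(o['eef_pos'],T.T@(o['eef_pos']-o9['eef_pos']),R.from_quat(o['tool_rot']).as_matrix().round(4).tolist(),o['ft_force'])
# yellow lips in wrist picture
im=bot.camera('wrist');hsv=cv2.cvtColor(im,cv2.COLOR_RGB2HSV)
m=((hsv[...,0]>20)&(hsv[...,0]<30)&(hsv[...,1]>180)&(hsv[...,2]>90)).astype(np.uint8);m[:,:250]=0
n,l,st,ce=cv2.connectedComponentsWithStats(m)
T2=R.from_quat(o['tool_rot']).as_matrix()
for s in st[1:]:
    if s[4]>40:
        print(s,[ (T2.T@(onz('wrist',c,r,.073,o)-o['eef_pos'])).round(4)[:2].tolist() for c,r in((s[0],s[1]+s[3]/2),(s[0]+s[2],s[1]+s[3]/2))])
for x in bot.look_for('wrist','pin_shank')[:1]: print(np.round(x['extent'],1))
E
```

```text
[ 0.59652909 -0.1792502   0.05930958] [-0.00483571  0.02188081  0.0356312 ] [[-0.2151, 0.9766, 0.0012], [0.9766, 0.2151, -0.0005], [-0.0007, 0.001, -1.0]] [ 0.48894514  0.12794484 -1.56722355]
[481  56  15  64 114] [[0.0965, 0.1465], [0.0989, 0.1617]]
[293 140  28  19 314] [[0.0505, 0.0218], [0.0508, 0.0372]]
[299 262  13  17 136] [[-0.0252, 0.0292], [-0.0255, 0.0376]]
[253.8 225.3  40.7 209.7]
```

>>> drive_tool([
  {"dx": 0,"dy": 0.1,"dz": 0.04,"wx": 0,"wy": 0,"wz": 0,"hand": 0},
  {"dx": 0,"dy": 0.25,"dz": 0.04,"wx": 0,"wy": 0,"wz": 0,"hand": 0},
  {"dx": 0,"dy": 0.4,"dz": 0.04,"wx": 0,"wy": 0,"wz": 0,"hand": 0},
  {"dx": 0,"dy": 0.55,"dz": 0.04,"wx": 0,"wy": 0,"wz": 0,"hand": 0},
  {"dx": 0,"dy": 0.7,"dz": 0.04,"wx": 0,"wy": 0,"wz": 0,"hand": 0},
  {"dx": 0,"dy": 0.8,"dz": 0.04,"wx": 0,"wy": 0,"wz": 0,"hand": 0},
  {"dx": 0,"dy": 0.84,"dz": 0.04,"wx": 0,"wy": 0,"wz": 0,"hand": 0},
  {"dx": 0,"dy": 0.84,"dz": 0.04,"wx": 0,"wy": 0,"wz": 0,"hand": 0},
])

```text
clock: 18.9
eef_pos: [0.637, -0.1701, 0.0564]
tool_rot: [0.627, 0.779, -0.0, -0.0]
ft_force: [-0.3, -0.2, -1.4]
grip_width: 0.0129
grasp_force: 59.0
```

>>> drive_tool([
  {"dx": 0,"dy": 0.03,"dz": 0,"wx": 0,"wy": 0,"wz": 0,"hand": 0},
  {"dx": 0,"dy": 0.06,"dz": 0,"wx": 0,"wy": 0,"wz": 0,"hand": 0},
  {"dx": 0,"dy": 0.06,"dz": 0,"wx": 0,"wy": 0,"wz": 0,"hand": 0},
])

```text
clock: 19.2
eef_pos: [0.6398, -0.1697, 0.0567]
tool_rot: [0.627, 0.779, 0.0, 0.0]
ft_force: [-1.0, 0.3, -1.3]
grip_width: 0.013
grasp_force: 59.0
```

>>> drive_tool([
  {"dx": 0,"dy": 0.03,"dz": 0,"wx": 0,"wy": 0,"wz": 0,"hand": 0},
  {"dx": 0,"dy": 0.05,"dz": 0,"wx": 0,"wy": 0,"wz": 0,"hand": 0},
  {"dx": 0,"dy": 0.05,"dz": 0,"wx": 0,"wy": 0,"wz": 0,"hand": 0},
])

```text
clock: 19.5
eef_pos: [0.6418, -0.1693, 0.0565]
tool_rot: [0.627, 0.779, -0.0, -0.0]
ft_force: [-0.7, -1.8, -1.3]
grip_width: 0.0128
grasp_force: 59.0
```

>>> drive_tool([
  {"dx": 0,"dy": 0.02,"dz": 0,"wx": 0,"wy": 0,"wz": 0,"hand": 0},
  {"dx": 0,"dy": 0.04,"dz": 0,"wx": 0,"wy": 0,"wz": 0,"hand": 0},
  {"dx": 0,"dy": 0.04,"dz": 0,"wx": 0,"wy": 0,"wz": 0,"hand": 0},
])

```text
clock: 19.8
eef_pos: [0.6421, -0.1692, 0.0563]
tool_rot: [0.627, 0.779, -0.002, -0.001]
ft_force: [-5.2, -2.2, 2.3]
grip_width: 0.0131
grasp_force: 59.3
```

>>> drive_tool([
  {"dx": 0,"dy": -0.05,"dz": 0,"wx": 0,"wy": 0,"wz": 0,"hand": 0},
  {"dx": 0,"dy": -0.05,"dz": 0.05,"wx": 0,"wy": 0,"wz": 0,"hand": 0},
  {"dx": 0,"dy": -0.05,"dz": 0.1,"wx": 0,"wy": 0,"wz": 0,"hand": 0},
  {"dx": 0,"dy": -0.05,"dz": 0.15,"wx": 0,"wy": 0,"wz": 0,"hand": 0},
  {"dx": 0,"dy": -0.05,"dz": 0.15,"wx": 0,"wy": 0,"wz": 0,"hand": 0},
])

```text
clock: 20.3
eef_pos: [0.6418, -0.1689, 0.0485]
tool_rot: [0.627, 0.779, 0.0, -0.0]
ft_force: [-0.2, 0.0, -2.3]
grip_width: 0.013
grasp_force: 59.0
```

>>> drive_tool([
  {"dx": 0,"dy": 0,"dz": 0.03,"wx": 0,"wy": 0,"wz": 0,"hand": 0},
  {"dx": 0,"dy": 0,"dz": 0.06,"wx": 0,"wy": 0,"wz": 0,"hand": 0},
  {"dx": 0,"dy": 0,"dz": 0.06,"wx": 0,"wy": 0,"wz": 0,"hand": 0},
])

```text
clock: 20.6
eef_pos: [0.6418, -0.1691, 0.0463]
tool_rot: [0.627, 0.779, 0.0, 0.0]
ft_force: [-0.4, -0.0, 0.8]
grip_width: 0.0131
grasp_force: 59.3
```

>>> drive_tool([
  {"dx": 0,"dy": 0,"dz": 0.01,"wx": 0,"wy": 0,"wz": 0,"hand": 15},
  {"dx": 0,"dy": 0,"dz": 0.01,"wx": 0,"wy": 0,"wz": 0,"hand": 30},
  {"dx": 0,"dy": 0,"dz": 0.01,"wx": 0,"wy": 0,"wz": 0,"hand": 45},
  {"dx": 0,"dy": 0,"dz": 0.01,"wx": 0,"wy": 0,"wz": 0,"hand": 45},
  {"dx": 0,"dy": 0,"dz": -0.3,"wx": 0,"wy": 0,"wz": 0,"hand": 45},
  {"dx": 0,"dy": 0,"dz": -0.8,"wx": 0,"wy": 0,"wz": 0,"hand": 45},
  {"dx": 0,"dy": 0,"dz": -1.6,"wx": 0,"wy": 0,"wz": 0,"hand": 45},
  {"dx": 0,"dy": 0,"dz": -2.5,"wx": 0,"wy": 0,"wz": 0,"hand": 45},
  {"dx": 0,"dy": 0,"dz": -3.0,"wx": 0,"wy": 0,"wz": 0,"hand": 45},
  {"dx": 0,"dy": 0,"dz": -3.0,"wx": 0,"wy": 0,"wz": 0,"hand": 45},
])

```text
clock: 21.6
eef_pos: [0.6446, -0.17, 0.2022]
tool_rot: [0.627, 0.779, 0.002, 0.005]
ft_force: [0.6, 0.5, 0.5]
grip_width: 0.0451
grasp_force: 0.0
```

```bash
python3 - <<'E'
from h import *
o=bot.get_obs();print(o['eef_pos'],o['clock'],o['ft_force'])
w=bot.camera('wrist');
P=np.array([.6418,-.1691,.075])+.0123*np.array([-.215,.977,0]);u=np.array([-.215,.977,0])
for k in(-45,0,54):print('pred',k,proj('wrist',P+u*k/1e3,o).round(1))
for n in('pin_shank','rack'):
    for x in bot.look_for('wrist',n)[:1]: print(n,round(x['score'],2),np.round(x['extent'],1))
g=lambda nm:[(round(x['score'],2),np.round(x['extent'],1).tolist()) for x in bot.look_for('scene',nm)[:1]]
s=bot.camera('scene')
for n in('offcut','boltcup','tape','sander','driver','bottle','wrench','pin_shank','keeper'):print(n,g(n))
a=cv2.resize(w[:,100:,::-1],(430,400));b=cv2.resize(s[100:340,100:370,::-1],None,fx=1.36,fy=1.667)
cv2.imwrite('pics/end.png',np.hstack([a,b]))
E
```

```text
[ 0.64464909 -0.17001594  0.20222447] 21.6 [0.61036649 0.54032738 0.45130986]
pred -45 [249.3 202.3]
pred 0 [249.1 160.8]
pred 54 [248.9 107.8]
pin_shank 0.69 [248.9 162.   29.8 109. ]
rack 0.96 [253.1 200.6  66.  201.3]
offcut [(0.74, [218.8, 313.1, 19.7, 37.8])]
boltcup [(0.91, [293.2, 266.0, 28.4, 32.4])]
tape [(0.62, [322.9, 235.2, 34.9, 33.5])]
sander [(0.72, [224.7, 244.4, 17.0, 19.2])]
driver [(0.35, [207.9, 268.6, 85.1, 87.5])]
bottle [(0.67, [249.3, 144.7, 19.4, 38.9])]
wrench [(0.74, [311.7, 123.9, 51.4, 19.2])]
pin_shank [(0.52, [223.4, 245.7, 18.8, 16.8])]
keeper [(0.78, [348.2, 151.0, 25.2, 30.0])]
```

View pics/end.png

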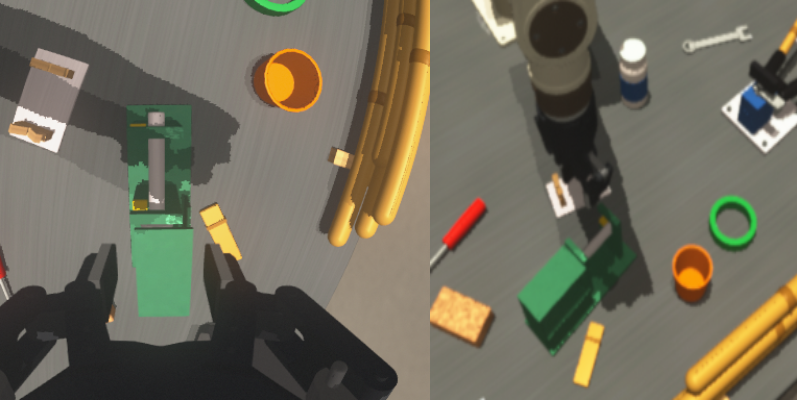

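The pin lies in both notches at (155,118–205) behind the lips, with its handle under the hood. The bystanders are where they were. Handing in.

```bash
python3 -c "
from workcell import bot
print(bot.job_done())"
```

```text
the job is handed in; nothing more can be done
None
```

The job is handed in at about 22 s with no verdict returned: the knob is turned a quarter, and the pin was drawn, laid in the V-blocks, then parked in the rack behind the lips with its handle under the hood; one slip was viewing 11 pictures, one over your limit of 10.

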